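# Lock the drive shaft of a connector fixture

## Robot

A 6-joint arm with a two-finger parallel gripper is mounted at the origin on the work surface. World frame = base frame: x ahead of the robot, y to its left, z up, the work surface at z = 0. Lengths are in m, angles in rad, forces in N, time in s.
With the tool pointing down it reaches from about 0.35 to 0.975 m from the base axis. Payload 4.9 kg.
Tool frame: the origin (TCP) lies between the finger pads; the fingertips stand 22 mm ahead of it and the grasp point (between the pads) lies 3 mm ahead of it; z points along the fingers, y is the line along which they close (so a half turn about z gives the same grasp; the last joint's range is limited). The gripper opens to 85 mm and grips with 20 to 120 N. Pads are 22 mm wide; open, the fingers measure 114 mm over their backs; the gripper's body (76 mm by 85 mm) begins 54 mm behind the grasp point. The pads swing forward as they close: fully open they stand 13 mm farther back than shut.
Start: joints at [1.06, 0.053, 1.613, -0, 1.476, -0.119], TCP at [0.239, 0.578, 0.253] pointing down, gripper open.
Joint ranges: [-3.01, 3.01], [-1.01, 2.22], [0.06, 2.58], [-1.02, 4.17], [0.09, 2.62], [-3.14, 3.14]. Speed limits (rad/s): [2.57, 2.57, 3.14, 3.14, 3.14, 3.14].

## Interface

Orientations are given as a unit quaternion [w, x, y, z].
In Python, from plant import state, grab_frame, get_calibration, job_done, recognise, regions_of gives the robot as it stands.
- The arm moves only by the tool apply_moves, never from a script. Its argument "targets" is a list of rows, each an object with "translation": the shift along the tool's x, y, z normalised to -1 to 1, where 1 is 100 mm, a list of three; "twist": the turn about the tool's z normalised to -1 to 1, where 1 is 0.1 rad; "hand": the opening, from 0 (shut) to 1 (fully open). A call has 1 to 8 rows; each row shifts and turns the commanded pose from where the row before left it, along the tool's axes as they then stand; what a row does not reach is not made up. A row lasts 1/10 s, in which the tool goes at most 50 mm and 8.59 degrees, less where a joint would pass 70% of its speed; a pose out of reach is approached as far as the arm can. A call with a number of a shift or a turn outside -1 to 1 is refused whole. A call with a gripper value outside its range is refused whole. The fingers move at their own pace and stop on an object; the grip force is fixed at half the most. Time passes only in rows, so rows that do not move let the fingers close. It gives the time, the measured TCP pose, the force, the opening and the grip force at its end, in the units of the state.
- state(): the state, without advancing time (a new reading comes with each control period).
- grab_frame(name): name is "scene" or "top" or "wrist"; returns the picture (420x560x3 uint8, red, green, blue); there is no depth.
- get_calibration(name): a dict with "camera_matrix" (3x3 intrinsics, pixels), "pose" (4x4, takes a point from camera to world coordinates). Camera axes: x right, y up, looking along -z (the intrinsics and any distortion apply to the point x, -y, -z); pixel columns grow to the right and rows downward; lengths in m; the calibration is good to about 2 mm. The wrist camera is an equidistant fisheye: a pixel r from the principal point sees the ray r / f radians off the axis. A picture is of the moment at which its call begins: read the wrist's pose just before it. get_calibration takes no time and is no camera call; for the wrist camera it gives the pose at the moment of the call.
- job_done(): hands the job in; it is judged then, once.
Trained networks look in the newest picture that a camera, given by its name, has taken for a name from the list of things; names that differ only in an ending like _2 or _b are one class to them, and where a whole thing is asked for, a point or a joint stands for the part that bears it (a point fixed in the world has none). Each returns a list of dicts, best first, with "score" (0 to 1); they miss things now and then, are a little off and sometimes report something else, mostly with a low value. They report only what shows in the picture. A call takes as long as a camera call. They do not tell look-alikes from the thing itself.
- recognise(camera, query): "point" ([x, y, z] in m, in world coordinates, good to about 4 mm: the middle of the surface that is visible of it).
- regions_of(camera, query): "pixels" (420x560 bool, what is visible of it).
The state is a dict: "time": time; "joint_pos": joint angles; "joint_vel": joint speeds; "joint_efforts": joint torques, N m; "tool_pos": TCP position; "tool_rot": TCP orientation; "contact_force": force on the tool from outside, world axes, zero at the start; "ft_torque": the same for the moment, N m; "gripper_width": opening from 0.0 (shut) to 1.0 (fully open); "grasp_force": force on a finger pad.
Only numpy, scipy, OpenCV 4.12 (cv2) and the standard library are available. Lean on these libraries where they do the work, as an engineer would, in place of code of your own. Each camera call takes 0.05 s, during which the arm holds its last target. There are 200 camera calls.

## Task

Lock the shaft of the small fixture on the brown board: push the upright pin on the slotted disc round until the slot lines up with the steel bar, then push the bar by its head along its rail, through the slot, until the head is up against the guide. Do not lift the bar, and leave the other things on the board and table where they are.

Things in the scene. Friction and masses are not known exactly. Their poses are not given: they have to be found in the camera images.
- fixture: Brown board, fixed to the table, 18 mm thick, carrying the lock. Origin: on the disc's vertical axis, at table height; the board spans -100 to +120 mm in its x, -285 to +115 mm in its y. +y is the way the bar is pushed, and x = 0 is the bar's line. An aluminium rail 24 mm wide, top 32 mm above the table, runs from y = -267 to -49 mm under the bar.
- guide (a point): The guide: two dark steel cheeks 16 mm apart, 44 mm wide overall, tops 54 mm above the table, from y = -94 to -49 mm of the fixture. This point: rail-top level, on the bar's line, in the guide's rear face, against which the bar's head comes to rest.
- keeper (a point): The keeper beyond the disc: two dark steel cheeks 25 mm apart, 53 mm wide overall, 22 mm long, which the bar's nose ends in. This point: between them, on the bar's line, level with their tops, 54 mm above the table, 61 mm past the disc's axis.
- motor (a point): Black drive motor, fixed, lying along the fixture's x: 44 mm long, 34 mm thick. This point: middle of its top, 53 mm above the table, 90 mm from the disc's axis. Only an obstacle.
- slot (a point): Slotted disc, 90 mm across, vertical axis: two aluminium halves, open slot 19 mm wide right across the middle. Point: on the axis, at the disc's top, 53.5 mm above the table; y runs along the slot, x points to the pin. Turns either way, no stops, about 4 N at the pin; stays where left. Lined up: slot along fixture y, either way round. Starts 0.45 to 1.57 rad off, pin on the keeper's side.
- pin_top (a point): Centre of the top of the upright steel pin on the disc: 10 mm across, standing 30 mm above the disc's top (53.5 to 83.5 mm above the table), 32 mm from the disc's axis, square to the slot: lined up, it stands straight beside the axis on the fixture's +x or -x side. Push it sideways to turn the disc.
- lock_bar: Loose steel bar (0.2 to 0.5 kg) on the rail, underside 32 mm above the table: 14 mm wide, 16 tall, reaching 161 mm ahead (+y) to a round nose; at its rear a cross head 50 mm wide (x), 16 thick (y = -16 to 0), 26 tall. Origin: underside, centre of the head's front face. Starts with its nose in the guide, head 127 to 143 mm short of it. The nose enters a slot within 0.1 rad and straightens it.
- crimp_die: a loose crimping die on the board: 36 x 30 x 44 mm dark steel block with a ridge on top; origin under its centre; leave it alone
- glue_pot: a small white jar with black cap standing on the board, 34 mm across, 50 mm tall; origin under its centre; leave it alone
- gauge_plug: a steel plug gauge standing on the board, 16 mm across with a 24 mm grip head, 50 mm tall; origin under its centre; leave it alone
- tape_roll: a roll of tape lying on the table, 68 mm across, 19 mm tall; leave it alone
- screwdriver: a screwdriver lying on the table; leave it alone
- spray_bottle: a clear bottle standing on the table, 64 mm across, 160 mm tall; leave it alone
- paper_roll: an upright roll of paper on the table, 100 mm across, 100 mm tall; leave it alone
Not all that is in view belongs to the job. There is more than one size of the lock_bar; the one meant has the size given above.

How it is judged:
On the way:
1. the disc's slot is lined up with the bar (within 0.15 rad) while the bar's nose is not yet past the slot's mouth (angle between the y axis of slot and the y axis of fixture, either way round below 0.15 rad and y of lock_bar in the frame of fixture below -0.19 m), for 0.1 s.
At the end, for the whole second after the job is handed in: The bar lies level on its rail through the disc's slot, its head within 4 mm of the guide, the slot lined up with it (within 0.15 rad), at rest (y of lock_bar in the frame of fixture above -0.098 m and z of lock_bar in the frame of fixture between 0.028 and 0.036 m and x of lock_bar in the frame of fixture between -0.005 and 0.005 m and angle between the y axis of lock_bar and the y axis of fixture, either way round below 0.08 rad and angle between the y axis of slot and the y axis of fixture, either way round below 0.15 rad and linear speed of lock_bar below 0.01 m/s); the robot touches nothing.
It fails at once if the bar is lifted more than 8 mm off its rail (z of lock_bar in the frame of fixture above 0.04 m).
It fails at once if a bystander is moved more than 15 mm (distance of any of crimp_die, glue_pot, gauge_plug, tape_roll, screwdriver, spray_bottle, paper_roll from where it was at the start of the episode above 0.015 m).
It also fails if it takes over 61 s, if anything falls off the work surface, if the arm or the gripper's body presses on something with over 40 N, if the wrist force passes 120 N, or if a joint passes its speed limit or range.

## Working session

There is one attempt and no reset: what is moved stays moved. The work goes in short steps, Python scripts to look and compute and a tool call to move; the robot and the scene stay as the last step left them, time stands still between calls to the robot, and variables do not carry over. Pictures are saved under pics/ and viewed, at most 10 in all, crops included, and the job is handed in when it is done.

Besides the shell and the picture viewer there is one more tool, called after "Request:" by a JSON object that holds its "name" and its "arguments". apply_moves: Moves the arm, as the interface text tells. Its arguments: {"type":"object","properties":{"targets":{"type":"array"}},"required":["targets"]}

```bash
mkdir -p pics
python3 - <<'E'
from plant import *
import cv2,numpy as np
s=state();print(s['time'],s['tool_pos'],s['tool_rot'],s['gripper_width'])
for c in ['top','scene']:
    f=grab_frame(c);cv2.imwrite(f'pics/{c}0.png',f[:,:,::-1])
    print(c,get_calibration(c))
    for q in ['fixture','guide','keeper','motor','slot','pin_top','lock_bar','crimp_die','glue_pot','gauge_plug']:
        print(q,[(round(d['score'],2),np.round(d['point'],3).tolist()) for d in recognise(c,q)[:3]])
E
```

```text
0.0 [0.23835584 0.57714807 0.25206701] [-3.30767967e-04  1.94642374e-01  9.80873749e-01 -9.62313571e-04] 0.9996367009076198
top {'camera_matrix': array([[404.82114147,   0.        , 273.11854948],
       [  0.        , 404.82114147, 207.18845839],
       [  0.        ,   0.        ,   1.        ]]), 'pose': array([[-0.01947447,  0.9814444 , -0.19075542,  0.26575858],
       [-0.99980185, -0.01832966,  0.00776419,  0.05948663],
       [ 0.00412364,  0.19086882,  0.98160689,  1.37973548],
       [ 0.        ,  0.        ,  0.        ,  1.        ]])}
fixture [(0.61, [0.539, 0.014, 0.016])]
guide [(0.84, [0.538, 0.013, 0.015])]
keeper [(0.96, [0.537, 0.016, 0.018])]
motor [(0.8, [0.54, 0.014, 0.017])]
slot [(0.59, [0.53, 0.085, 0.056])]
pin_top [(0.92, [0.526, 0.084, 0.052])]
lock_bar [(0.86, [0.542, -0.093, 0.05]), (0.57, [0.256, 0.293, 0.018]), (0.42, [0.308, -0.174, 0.013])]
crimp_die [(0.56, [0.463, -0.029, 0.051]), (0.37, [0.541, 0.016, 0.017])]
glue_pot [(0.59, [0.614, -0.069, 0.064])]
gauge_plug [(0.4, [0.453, 0.048, 0.072])]
scene {'camera_matrix': array([[421.14615059,   0.    
[... 301 characters left out ...]
,
       [-4.31149210e-04,  8.14123455e-01,  5.80691669e-01,
         7.21314400e-01],
       [ 0.00000000e+00,  0.00000000e+00,  0.00000000e+00,
         1.00000000e+00]])}
fixture [(0.71, [0.588, 0.004, 0.019]), (0.58, [0.685, 0.462, 0.08])]
guide [(0.56, [0.583, 0.009, 0.017])]
keeper [(0.97, [0.584, 0.005, 0.02])]
motor [(0.75, [0.585, 0.005, 0.019])]
slot [(0.58, [0.541, 0.084, 0.054])]
pin_top [(0.96, [0.544, 0.086, 0.052]), (0.19, [0.639, -0.064, 0.053])]
lock_bar [(0.83, [0.34, 0.287, 0.019]), (0.79, [0.548, -0.094, 0.048]), (0.57, [0.306, -0.166, 0.011])]
crimp_die [(0.82, [0.484, -0.032, 0.046]), (0.26, [0.578, -0.437, 0.02])]
glue_pot [(0.88, [0.637, -0.069, 0.051])]
gauge_plug []
```

View pics/top0.png

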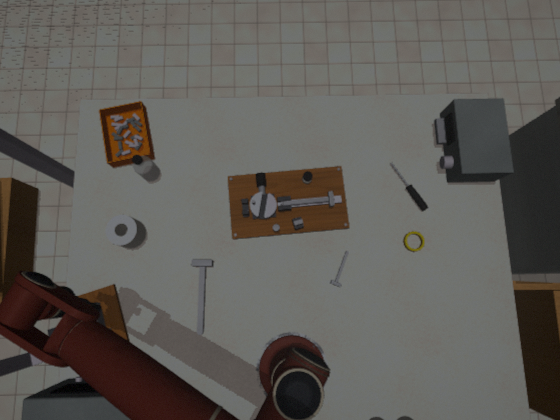

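View pics/scene0.png

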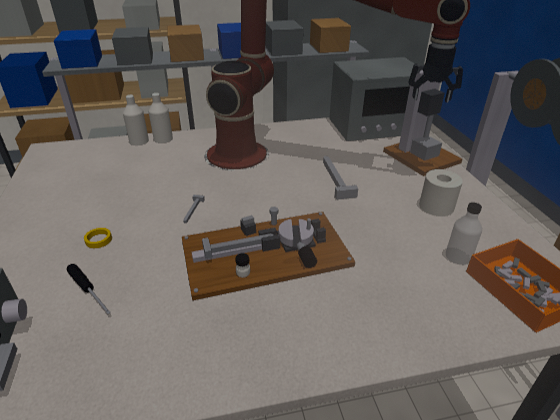

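Bar candidates in the top image are the one on the rail (~310,201), a big T-bar (202,290) and a small T-bar (340,268). The one on the rail, with its nose in the guide, fits the description. The fixture's +y points to image left, about world +y. I'll check it in a close crop.

Run:
```python
import cv2,numpy as np
a=cv2.imread('pics/top0.png')[155:245,220:360]
b=cv2.imread('pics/scene0.png')[200:300,175:360]
a=cv2.resize(a,(560,360),interpolation=3*0+2);b=cv2.resize(b,(444,240),interpolation=2)
cv2.imwrite('pics/a.png',cv2.resize(cv2.imread('pics/top0.png')[155:245,220:360],(800,514),interpolation=2))
cv2.imwrite('pics/b.png',cv2.resize(cv2.imread('pics/scene0.png')[200:300,175:360],(800,432),interpolation=2))
```

```text
(no output)
```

View pics/a.png

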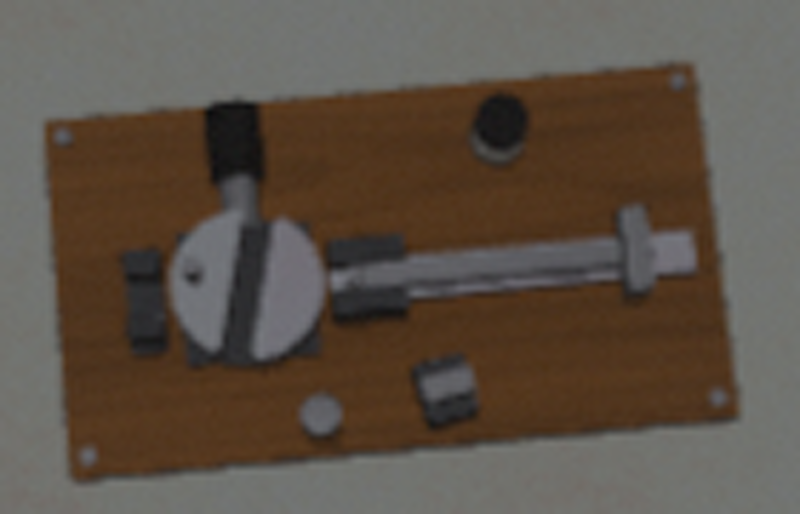

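View pics/b.png

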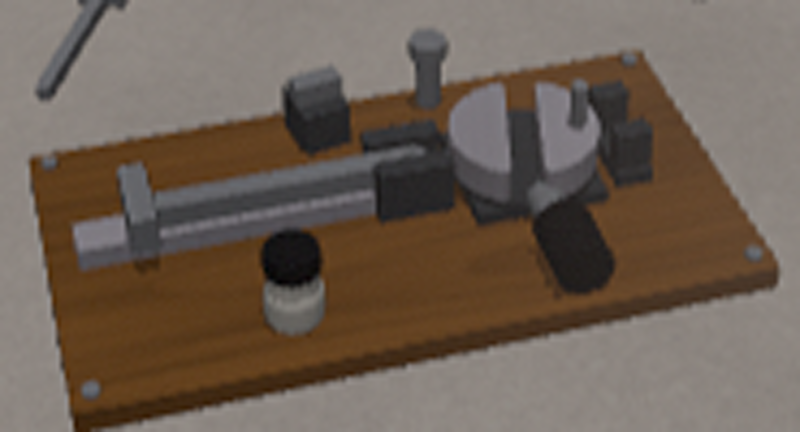

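The crop shows the bar on the rail (head at crop 635,250, nose in the guide), so it is the right one. The pin (192,270) is on the keeper's side, tilted slightly towards +x (the motor side). The slot is roughly across the bar's line. Next I fit the fixture pose from the board corners.

```bash
cat > h.py <<'E'
import numpy as np,cv2
from scipy.optimize import least_squares
from scipy.spatial.transform import Rotation as R
from plant import *
def proj(cal,P):
    T=np.linalg.inv(cal['pose']);p=np.atleast_2d(P)@T[:3,:3].T+T[:3,3];K=cal['camera_matrix']
    p=p*[1,-1,-1]
    return np.c_[K[0,0]*p[:,0]/p[:,2]+K[0,2],K[1,1]*p[:,1]/p[:,2]+K[1,2]]
def projw(cal,P):
    T=np.linalg.inv(cal['pose']);p=(np.atleast_2d(P)@T[:3,:3].T+T[:3,3])*[1,-1,-1];K=cal['camera_matrix']
    r=np.hypot(p[:,0],p[:,1]);th=np.arctan2(r,p[:,2]);u=p[:,:2]/np.maximum(r,1e-9)[:,None]*th[:,None]
    return np.c_[K[0,0]*u[:,0]+K[0,2],K[1,1]*u[:,1]+K[1,2]]
def ray(cal,px,z,fish=False):
    K=cal['camera_matrix'];u=np.array([(px[0]-K[0,2])/K[0,0],(px[1]-K[1,2])/K[1,1]])
    if fish:
        th=np.hypot(*u);d=np.r_[u/max(th,1e-9)*np.sin(th),np.cos(th)]
    else: d=np.r_[u,1]
    d=cal['pose'][:3,:3]@(d*[1,-1,-1]);o=cal['pose'][:3,3]
    return o+d*(z-o[2])/d[2]
def f2w(q,P):
    P=np.atleast_2d(P);c,s=np.cos(q[2]),np.sin(q[2])
    return np.c_[q[0]+c*P[:,0]-s*P[:,1],q[1]+s*P[:,0]+c*P[:,1],P[:,2]]
def w2f(q,P):
    c,s=np.cos(q[2]),np.sin(q[2]);d=np.asarray(P)[:2]-q[:2];return np.r_[c*d[0]+s*d[1],-s*d[0]+c*d[1],P[2]]
E
python3 - <<'E'
from h import *
C=np.array([[.12,.115,.018],[.12,-.285,.018],[-.1,-.285,.018],[-.1,.115,.018]])
ct,cs=get_calibration('top'),get_calibration('scene')
t=np.array([[46,122],[693,64],[738,417],[72,480]])*140/800+[220,155]-.4
s=np.array([[775,265],[80,408],[32,158],[638,52]])*185/800+[175,200]-.4
for nm,f in [('top',lambda q:proj(ct,f2w(q,C))-t),('scene',lambda q:proj(cs,f2w(q,C))-s),('both',lambda q:np.r_[proj(ct,f2w(q,C))-t,proj(cs,f2w(q,C))-s])]:
    r=least_squares(lambda q:f(q).ravel(),[.54,.08,0.1]);print(nm,r.x.round(4),r.fun.round(1));q=r.x
def w(q,c,px,z,off,k):return w2f(q,ray(c,np.array(px)*k+off-.4,z)).round(4)
print('pin top',w(q,ct,[192,268],.0835,[220,155],.175),'scene',w(q,cs,[579,84],.0835,[175,200],185/800))
print('slot ends',w(q,ct,[257,223],.0535,[220,155],.175),w(q,ct,[234,360],.05,[220,155],.175))
print('bar head',w(q,ct,[635,208],.058,[220,155],.175),w(q,ct,[636,292],.058,[220,155],.175))
print('disc',w(q,ct,[248,285],.0535,[220,155],.175))
E
```

```text
top [0.5332 0.0829 0.0743] [-0.5 -0.1  0.3 -0.2  0.6  0.1 -0.4  0. ]
scene [0.5312 0.0845 0.075 ] [ 1.7 -0.5 -1.4  1.  -0.7 -0.8  0.5 -1.3]
both [0.5323 0.0839 0.0745] [-0.8  0.2  0.1  0.1  0.3  0.4 -0.7  0.3  1.6 -0.1 -1.7  1.3 -0.9 -0.5
  0.4 -1.1]
pin top [0.0078 0.0296 0.0835] scene [0.0082 0.0302 0.0835]
slot ends [ 0.0375 -0.0099  0.0535] [-0.0419  0.0108  0.05  ]
bar head [ 0.0249 -0.2316  0.058 ] [-0.0251 -0.2261  0.058 ]
disc [ 0.001  -0.0013  0.0535]
```

The geometry agrees: pin radius about 31 mm, slot 75° off, head ±25 mm at y ≈ -0.229. Plan: with shut fingers turned 45° to the fixture, push the pin along (+1,-1)/√2. I twist first.

Request:
{"name": "apply_moves", "arguments": {"targets": [{"translation": [0,0,0],"twist": 1,"hand": 0},{"translation": [0,0,0],"twist": 1,"hand": 0},{"translation": [0,0,0],"twist": 1,"hand": 0},{"translation": [0,0,0],"twist": 0.2,"hand": 0},{"translation": [0,0,0],"twist": 0,"hand": 0}]}}

```text
time: 1.6
tool_pos: [0.2387, 0.5776, 0.2533]
tool_rot: [0.0, 0.348, 0.938, -0.0]
contact_force: [-0.4, 0.6, 0.2]
gripper_width: 0.144
grasp_force: 0.0
```

```bash
cat >> h.py <<'E'
Q=np.array([.5325,.0835,.0745])
def go(pf):  # tool-frame shift (mm) to a fixture point given in mm
    s=state();w=s['tool_rot'];Rt=R.from_quat([w[1],w[2],w[3],w[0]])
    print('t',round(s['time'],2),'tcp fix mm',(w2f(Q,s['tool_pos'])*1000).round(1),'toolx deg in fix',np.degrees(np.arctan2(*Rt.as_matrix()[[1,0],0])-Q[2]).round(1),'F',s['contact_force'].round(1),'grip',round(s['gripper_width'],2))
    d=f2w(Q,np.array(pf)/1000)[0]-s['tool_pos'];print('shift tool mm',(Rt.inv().apply(d)*1000).round(1))
E
python3 -c "
from h import *
go([-16.3,54.4,170])"
```

```text
t 1.6 tcp fix mm [-256.3  514.6  253.3] toolx deg in fix 135.0 F [-0.4  0.6  0.2] grip 0.14
shift tool mm [-495.  -156.    83.3]
```

Request:
{"name": "apply_moves", "arguments": {"targets": [{"translation": [-0.41,-0.13,0],"twist": 0,"hand": 0},{"translation": [-0.41,-0.13,0],"twist": 0,"hand": 0},{"translation": [-0.41,-0.13,0],"twist": 0,"hand": 0},{"translation": [-0.41,-0.13,0],"twist": 0,"hand": 0},{"translation": [-0.41,-0.13,0],"twist": 0,"hand": 0},{"translation": [-0.41,-0.13,0],"twist": 0,"hand": 0},{"translation": [-0.41,-0.13,0],"twist": 0,"hand": 0},{"translation": [-0.41,-0.13,0],"twist": 0,"hand": 0}]}}

```text
time: 2.4
tool_pos: [0.4197, 0.2831, 0.2536]
tool_rot: [0.0, 0.348, 0.938, 0.0]
contact_force: [0.5, -0.6, 0.1]
gripper_width: 0.004
grasp_force: 0.0
```

Request:
{"name": "apply_moves", "arguments": {"targets": [{"translation": [-0.41,-0.13,0.2],"twist": 0,"hand": 0},{"translation": [-0.41,-0.13,0.2],"twist": 0,"hand": 0},{"translation": [-0.41,-0.13,0.2],"twist": 0,"hand": 0},{"translation": [-0.41,-0.13,0.2],"twist": 0,"hand": 0},{"translation": [0,0,0],"twist": 0,"hand": 0},{"translation": [0,0,0],"twist": 0,"hand": 0}]}}

```text
time: 3.0
tool_pos: [0.5092, 0.1374, 0.1727]
tool_rot: [-0.001, 0.349, 0.937, -0.0]
contact_force: [0.2, -0.9, -0.1]
gripper_width: -0.002
grasp_force: 0.0
```

Run:
```python
from h import *
go([-16.3,54.4,95])
c=get_calibration('wrist');f=grab_frame('wrist')[:,:,::-1].copy()
print(c['camera_matrix'].round(1).tolist())
P=dict(pin=[.008,.031,.0835],cen=[0,0,.0535],k=[0,.061,.054],g=[0,-.094,.032],m=[.09,0,.053],c1=[.12,.115,.018],c2=[.12,-.285,.018],c3=[-.1,-.285,.018],c4=[-.1,.115,.018])
for k,p in P.items():
    u=projw(c,f2w(Q,p))[0]; print(k,u.round())
    if 0<u[0]<560 and 0<u[1]<420: cv2.circle(f,tuple(int(v) for v in u),3,(0,0,255),1)
cv2.imwrite('pics/w1.png',f)
```

```text
t 3.0 tcp fix mm [-19.2  55.5 172.7] toolx deg in fix 134.9 F [ 0.2 -0.9 -0.1] grip -0.0
shift tool mm [-2.9  1.3 77.7]
[[325.2, 0.0, 288.5], [0.0, 325.2, 211.9], [0.0, 0.0, 1.0]]
pin [291. 273.]
cen [257. 274.]
k [311. 225.]
g [196. 321.]
m [330. 334.]
c1 [430. 256.]
c2 [190. 431.]
c3 [ 64. 338.]
c4 [270.  86.]
```

View pics/w1.png

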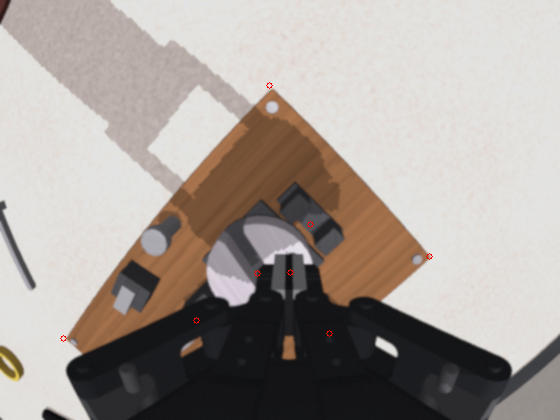

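The projected points land within a few pixels of the board corners, so the pose holds (pin at 291,273, hidden by the tips). Next I descend beside the pin and push about 57 mm.

Request:
{"name": "apply_moves", "arguments": {"targets": [{"translation": [0,0,0.3],"twist": 0,"hand": 0},{"translation": [0,0,0.3],"twist": 0,"hand": 0},{"translation": [0,0,0.2],"twist": 0,"hand": 0},{"translation": [0,0,0],"twist": 0,"hand": 0},{"translation": [0,0,0],"twist": 0,"hand": 0}]}}

```text
time: 3.55
tool_pos: [0.5095, 0.1392, 0.0944]
tool_rot: [0.001, 0.347, 0.938, 0.0]
contact_force: [0.1, 0.4, -0.3]
gripper_width: 0.0
grasp_force: 0.0
```

```bash
python3 -c "
from h import *
go([23.8,14.8,93])"
```

```text
t 3.55 tcp fix mm [-18.8  57.3  94.4] toolx deg in fix 135.1 F [ 0.1  0.4 -0.3] grip 0.0
shift tool mm [-60.2  -0.    1.5]
```

Request:
{"name": "apply_moves", "arguments": {"targets": [{"translation": [-0.1,0,0],"twist": 0,"hand": 0},{"translation": [-0.1,0,0],"twist": 0,"hand": 0},{"translation": [-0.06,0,0],"twist": 0,"hand": 0},{"translation": [-0.06,0,0],"twist": 0,"hand": 0},{"translation": [-0.06,0,0],"twist": 0,"hand": 0},{"translation": [0,0,0],"twist": 0,"hand": 0}]}}

```text
time: 4.15
tool_pos: [0.5395, 0.1134, 0.0947]
tool_rot: [0.001, 0.349, 0.937, 0.001]
contact_force: [-1.0, 1.9, 1.8]
gripper_width: 0.002
grasp_force: 1.0
```

Request:
{"name": "apply_moves", "arguments": {"targets": [{"translation": [-0.04,0,0],"twist": 0,"hand": 0},{"translation": [-0.03,0,0],"twist": 0,"hand": 0},{"translation": [-0.03,0,0],"twist": 0,"hand": 0},{"translation": [-0.03,0,0],"twist": 0,"hand": 0},{"translation": [-0.03,0,0],"twist": 0,"hand": 0},{"translation": [0,0,0],"twist": 0,"hand": 0}]}}

```text
time: 4.75
tool_pos: [0.5497, 0.1023, 0.093]
tool_rot: [-0.001, 0.349, 0.937, -0.001]
contact_force: [-3.7, 0.7, 2.9]
gripper_width: -0.004
grasp_force: 2.1
```

```bash
python3 -c "
from h import *
go([23.8,14.8,93])
f=grab_frame('top')[155:245,220:360,::-1];g=grab_frame('scene')[200:300,175:360,::-1]
a=cv2.resize(f,(467,300),interpolation=2);b=cv2.resize(g,(555,300),interpolation=2)
cv2.imwrite('pics/p1.png',np.vstack([np.pad(a,((0,0),(0,88),(0,0))),b]))"
```

```text
t 4.75 tcp fix mm [18.5 17.4 93. ] toolx deg in fix 134.9 F [-3.7  0.7  2.9] grip -0.0
shift tool mm [-5.6  1.9 -0.1]
```

View pics/p1.png

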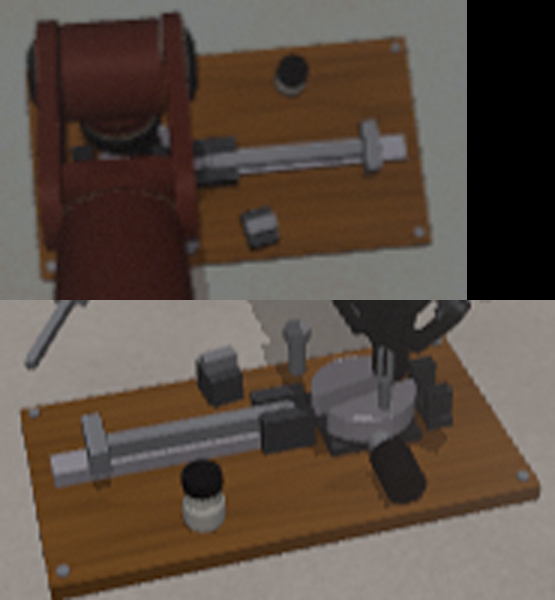

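The scene view shows the pin at the fingertips (385,390), carried round towards +x, with the slot nearly along the bar. A few mm more, then back off and measure.

Request:
{"name": "apply_moves", "arguments": {"targets": [{"translation": [-0.03,0,0],"twist": 0,"hand": 0},{"translation": [-0.02,0,0],"twist": 0,"hand": 0},{"translation": [0,0,0],"twist": 0,"hand": 0},{"translation": [0,0,0],"twist": 0,"hand": 0},{"translation": [0.2,0,0],"twist": 0,"hand": 0},{"translation": [0,0,-0.4],"twist": 0,"hand": 0},{"translation": [0,0,-0.4],"twist": 0,"hand": 0},{"translation": [0,0,-0.3],"twist": 0,"hand": 0}]}}

```text
time: 5.65
tool_pos: [0.5393, 0.113, 0.2059]
tool_rot: [0.002, 0.348, 0.937, 0.0]
contact_force: [0.7, 0.4, 0.0]
gripper_width: 0.001
grasp_force: 0.0
```

Request:
{"name": "apply_moves", "arguments": {"targets": [{"translation": [0.4,-0.2,0],"twist": 0,"hand": 0},{"translation": [0.4,-0.2,0],"twist": 0,"hand": 0},{"translation": [0.3,-0.1,0],"twist": 0,"hand": 0},{"translation": [0,0,0],"twist": 0,"hand": 0}]}}

```text
time: 6.05
tool_pos: [0.4202, 0.1477, 0.2028]
tool_rot: [0.001, 0.347, 0.938, 0.0]
contact_force: [0.6, -0.5, -0.3]
gripper_width: 0.002
grasp_force: 0.0
```

Run:
```python
from h import *
go([0,-275,150])
c=get_calibration('wrist');f=grab_frame('wrist')[:,:,::-1].copy();np.save('w2.npy',f)
r=recognise('wrist','pin_top');print([(d['score'],(w2f(Q,d['point'])*1000).round()) for d in r])
for a in np.linspace(-.04,.04,2): print(projw(c,f2w(Q,[[0,a,.0535],[.032,0,.0835]])).round(1))
g=grab_frame('scene')[200:300,175:360,::-1]
cv2.imwrite('pics/p2.png',np.vstack([f,np.pad(cv2.resize(g,(333,180),interpolation=2),((0,0),(0,227),(0,0)))]))
```

```text
t 6.05 tcp fix mm [-107.2   72.4  202.8] toolx deg in fix 135.1 F [ 0.6 -0.5 -0.3] grip 0.0
shift tool mm [-321.1 -170.4   53.1]
[(0.65, array([ 1., 40., 38.])), (0.42, array([-37.,  73.,  21.]))]
[[284.3 345.3]
 [336.2 359.3]]
[[341.9 300.3]
 [336.2 359.3]]
```

View pics/p2.png

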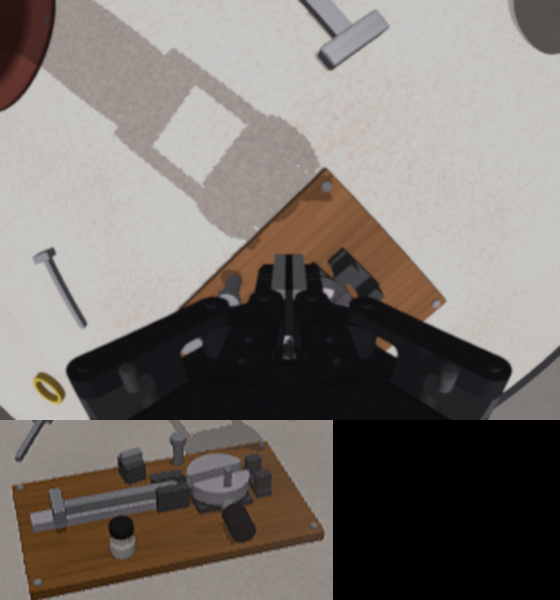

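The wrist view is blocked by the hand, but the scene inset shows the slot close to the bar's line with the pin (227,475) at its near side. I'll move behind the head, turn 45° more, and measure from there with top and scene.

Request:
{"name": "apply_moves", "arguments": {"targets": [{"translation": [-0.4,-0.21,0],"twist": 0,"hand": 0},{"translation": [-0.4,-0.21,0],"twist": 0,"hand": 0},{"translation": [-0.4,-0.21,0],"twist": 0,"hand": 0},{"translation": [-0.4,-0.21,0],"twist": 0,"hand": 0},{"translation": [-0.4,-0.21,0],"twist": 0,"hand": 0},{"translation": [-0.4,-0.21,0],"twist": 0,"hand": 0},{"translation": [-0.4,-0.21,0],"twist": 0,"hand": 0},{"translation": [-0.4,-0.22,0],"twist": 0,"hand": 0}]}}

```text
time: 7.0
tool_pos: [0.5559, -0.1935, 0.203]
tool_rot: [0.0, 0.349, 0.937, -0.0]
contact_force: [0.4, 0.1, 0.1]
gripper_width: -0.001
grasp_force: 0.0
```

Request:
{"name": "apply_moves", "arguments": {"targets": [{"translation": [0,0,0],"twist": 1,"hand": 0},{"translation": [0,0,0],"twist": 1,"hand": 0},{"translation": [0,0,0],"twist": 1,"hand": 0},{"translation": [0,0,0],"twist": 1,"hand": 0},{"translation": [0,0,0],"twist": 1,"hand": 0},{"translation": [0,0,0],"twist": 1,"hand": 0},{"translation": [0,0,0],"twist": 1,"hand": 0},{"translation": [0,0,0],"twist": 0.86,"hand": 0}]}}

```text
time: 7.8
tool_pos: [0.5554, -0.1916, 0.2029]
tool_rot: [0.0, 0.683, 0.731, -0.0]
contact_force: [-0.4, 0.7, 0.4]
gripper_width: 0.003
grasp_force: 0.0
```

Run:
```python
from h import *
go([0,-280,64])
ct=get_calibration('top')
print('die top',w2f(Q,ray(ct,np.array([447,382])*.175+[220,155],.062)).round(3),'pot',w2f(Q,ray(ct,np.array([500,121])*.175+[220,155],.068)).round(3))
f=grab_frame('top')[155:245,220:300,::-1];g=grab_frame('scene')[205:265,265:345,::-1]
cv2.imwrite('pics/p3.png',np.hstack([cv2.resize(f,(400,450),interpolation=2),np.pad(cv2.resize(g,(400,300),interpolation=2),((0,150),(0,0),(0,0)))]))
```

```text
t 7.8 tcp fix mm [   2.4 -276.   202.9] toolx deg in fix 89.6 F [-0.4  0.7  0.4] grip 0.0
shift tool mm [ -3.9  -2.4 138.9]
die top [-0.07  -0.111  0.062] pot [ 0.08  -0.158  0.068]
```

View pics/p3.png

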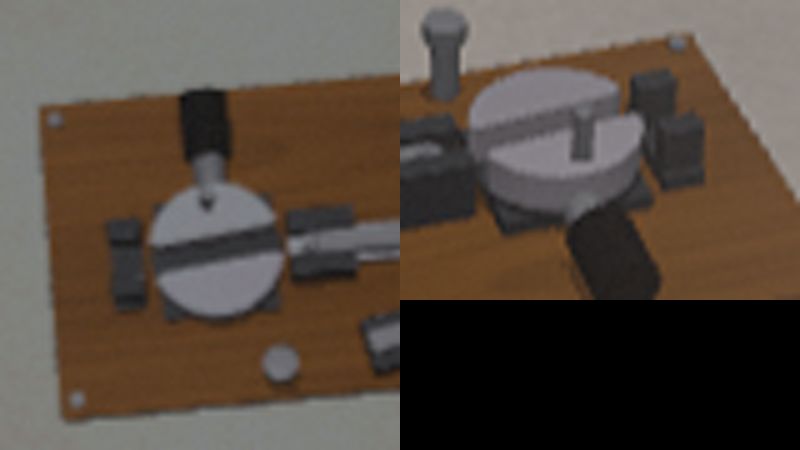

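Run:
```python
from h import *
ct,cs=get_calibration('top'),get_calibration('scene')
T=lambda p,z:w2f(Q,ray(ct,np.array(p)/5+[220,155]-.4,z))
a,b=T([157,261],.0535),T([281,237],.0535);print(a.round(4),b.round(4),np.degrees(np.arctan2(b[0]-a[0],a[1]-b[1])))
# slot edges: upper and lower lines
for p,q in [([157,249],[275,226]),([158,272],[283,249])]:
    a,b=T(p,.0535),T(q,.0535);print(np.degrees(np.arctan2(b[0]-a[0],a[1]-b[1])))
print('pin',w2f(Q,ray(cs,np.array([583-400,112])/5+[265,205]-.4,.0835)).round(4),T([206,193],.0835).round(4))
go([32,45,150])
```

```text
[-0.0034  0.0396  0.0535] [ 0.0052 -0.0443  0.0535] 5.840987790555624
5.932163603353736
5.288921086797272
pin [0.0337 0.0022 0.0835] [0.033  0.0028 0.0835]
t 7.9 tcp fix mm [   2.3 -275.8  202.9] toolx deg in fix 89.9 F [ 1.  -0.7  1. ] grip 0.0
shift tool mm [320.9  28.9  52.8]
```

The slot is still about 0.10 rad short (pin y ≈ +3 mm). I'll go back and nudge the pin straight along -y by 3 mm.

Request:
{"name": "apply_moves", "arguments": {"targets": [{"translation": [0.4,0.04,0],"twist": 0,"hand": 0},{"translation": [0.4,0.04,0],"twist": 0,"hand": 0},{"translation": [0.4,0.04,0],"twist": 0,"hand": 0},{"translation": [0.4,0.04,0],"twist": 0,"hand": 0},{"translation": [0.4,0.04,0],"twist": 0,"hand": 0},{"translation": [0.4,0.04,0],"twist": 0,"hand": 0},{"translation": [0.4,0.04,0],"twist": 0,"hand": 0},{"translation": [0.4,0.01,0],"twist": 0,"hand": 0}]}}

```text
time: 8.7
tool_pos: [0.5611, 0.1322, 0.2032]
tool_rot: [0.0, 0.68, 0.733, 0.0]
contact_force: [0.6, -0.3, -1.4]
gripper_width: -0.001
grasp_force: 0.0
```

Request:
{"name": "apply_moves", "arguments": {"targets": [{"translation": [0,0,0.4],"twist": 0,"hand": 0},{"translation": [0,0,0.4],"twist": 0,"hand": 0},{"translation": [0,0,0.29],"twist": 0,"hand": 0},{"translation": [0,0,0],"twist": 0,"hand": 0},{"translation": [0,0,0],"twist": 0,"hand": 0}]}}

```text
time: 9.2
tool_pos: [0.5608, 0.1306, 0.0943]
tool_rot: [-0.0, 0.681, 0.733, -0.0]
contact_force: [0.0, -0.8, 0.2]
gripper_width: -0.002
grasp_force: 0.0
```

```bash
python3 -c "
from h import *
go([32,16,93])"
```

```text
t 9.2 tcp fix mm [31.7 44.9 94.3] toolx deg in fix 89.9 F [ 0.  -0.8  0.2] grip -0.0
shift tool mm [-28.9   0.3   1.3]
```

Request:
{"name": "apply_moves", "arguments": {"targets": [{"translation": [-0.1,0,0],"twist": 0,"hand": 0},{"translation": [-0.05,0,0],"twist": 0,"hand": 0},{"translation": [-0.04,0,0],"twist": 0,"hand": 0},{"translation": [-0.04,0,0],"twist": 0,"hand": 0},{"translation": [-0.03,0,0],"twist": 0,"hand": 0},{"translation": [-0.025,0,0],"twist": 0,"hand": 0},{"translation": [0,0,0],"twist": 0,"hand": 0},{"translation": [0,0,0],"twist": 0,"hand": 0}]}}

```text
time: 10.0
tool_pos: [0.563, 0.1029, 0.0949]
tool_rot: [0.0, 0.681, 0.733, 0.001]
contact_force: [1.3, 3.8, 1.7]
gripper_width: -0.001
grasp_force: 1.8
```

```bash
python3 -c "
from h import *
go([32,16,93])"
```

```text
t 10.0 tcp fix mm [31.9 17.1 94.9] toolx deg in fix 89.9 F [1.3 3.8 1.7] grip -0.0
shift tool mm [-1.1  0.1  1.9]
```

In contact with the pin (3.8 N). One more mm, then back off and return behind the head.

Request:
{"name": "apply_moves", "arguments": {"targets": [{"translation": [-0.01,0,0],"twist": 0,"hand": 0},{"translation": [0,0,0],"twist": 0,"hand": 0},{"translation": [0,0,0],"twist": 0,"hand": 0},{"translation": [0.2,0,0],"twist": 0,"hand": 0},{"translation": [0,0,-0.4],"twist": 0,"hand": 0},{"translation": [0,0,-0.4],"twist": 0,"hand": 0},{"translation": [0,0,-0.3],"twist": 0,"hand": 0},{"translation": [0,0,0],"twist": 0,"hand": 0}]}}

```text
time: 10.8
tool_pos: [0.5632, 0.1207, 0.2095]
tool_rot: [0.003, 0.681, 0.732, 0.002]
contact_force: [0.6, -0.6, -0.0]
gripper_width: -0.002
grasp_force: 0.0
```

Request:
{"name": "apply_moves", "arguments": {"targets": [{"translation": [-0.4,-0.04,0],"twist": 0,"hand": 0},{"translation": [-0.4,-0.04,0],"twist": 0,"hand": 0},{"translation": [-0.4,-0.04,0],"twist": 0,"hand": 0},{"translation": [-0.4,-0.04,0],"twist": 0,"hand": 0},{"translation": [-0.4,-0.04,0],"twist": 0,"hand": 0},{"translation": [-0.4,-0.04,0],"twist": 0,"hand": 0},{"translation": [-0.4,-0.04,0],"twist": 0,"hand": 0},{"translation": [-0.37,-0.04,0],"twist": 0,"hand": 0}]}}

```text
time: 11.6
tool_pos: [0.5503, -0.1991, 0.2021]
tool_rot: [-0.002, 0.681, 0.732, -0.002]
contact_force: [-0.2, 0.7, -0.0]
gripper_width: 0.002
grasp_force: 0.0
```

Run:
```python
from h import *
go([0,-280,64])
f=grab_frame('top')[155:245,220:300,::-1];g=grab_frame('scene')[205:265,265:345,::-1]
cv2.imwrite('pics/p4.png',np.hstack([cv2.resize(f,(400,450),interpolation=2),np.pad(cv2.resize(g,(400,300),interpolation=2),((0,150),(0,0),(0,0)))]))
```

```text
t 11.6 tcp fix mm [  -3.3 -283.1  202.1] toolx deg in fix 89.9 F [-0.2  0.7 -0. ] grip 0.0
shift tool mm [  3.1   3.9 138. ]
```

View pics/p4.png

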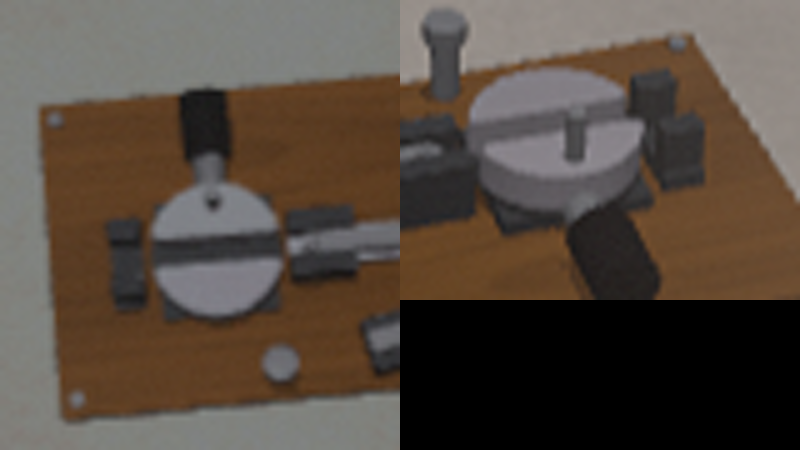

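The slot now runs (152,255)→(283,244), about 4.8°, matching the board edge, so it is lined up. Next I descend behind the head.

Request:
{"name": "apply_moves", "arguments": {"targets": [{"translation": [0,0.04,0.4],"twist": 0,"hand": 0},{"translation": [0,0,0.4],"twist": 0,"hand": 0},{"translation": [0,0,0.3],"twist": 0,"hand": 0},{"translation": [0,0,0.15],"twist": 0,"hand": 0},{"translation": [0,0,0.1],"twist": 0,"hand": 0},{"translation": [0,0,0],"twist": 0,"hand": 0},{"translation": [0,0,0],"twist": 0,"hand": 0}]}}

```text
time: 12.4
tool_pos: [0.5571, -0.1971, 0.0707]
tool_rot: [0.001, 0.681, 0.733, 0.0]
contact_force: [0.7, -0.2, 0.9]
gripper_width: 0.002
grasp_force: 0.0
```

```bash
python3 -c "
from h import *
go([0,-121,64])"
```

```text
t 12.4 tcp fix mm [   3.7 -281.7   70.7] toolx deg in fix 89.9 F [ 0.7 -0.2  0.9] grip 0.0
shift tool mm [160.7  -3.9   6.5]
```

Request:
{"name": "apply_moves", "arguments": {"targets": [{"translation": [0,-0.04,0.05],"twist": 0,"hand": 0},{"translation": [0.1,0,0],"twist": 0,"hand": 0},{"translation": [0.08,0,0],"twist": 0,"hand": 0},{"translation": [0.06,0,0],"twist": 0,"hand": 0},{"translation": [0.06,0,0],"twist": 0,"hand": 0},{"translation": [0.06,0,0],"twist": 0,"hand": 0},{"translation": [0.06,0,0],"twist": 0,"hand": 0},{"translation": [0,0,0],"twist": 0,"hand": 0}]}}

```text
time: 13.2
tool_pos: [0.5492, -0.1544, 0.0644]
tool_rot: [-0.0, 0.681, 0.733, 0.0]
contact_force: [-0.2, 0.5, 0.1]
gripper_width: 0.001
grasp_force: 0.0
```

```bash
python3 -c "
from h import *
go([0,-121,64])"
```

```text
t 13.2 tcp fix mm [  -1.  -238.5   64.4] toolx deg in fix 90.0 F [-0.2  0.5  0.1] grip 0.0
shift tool mm [117.5   0.9   0.4]
```

Request:
{"name": "apply_moves", "arguments": {"targets": [{"translation": [0.06,0,0],"twist": 0,"hand": 0},{"translation": [0.06,0,0],"twist": 0,"hand": 0},{"translation": [0.06,0,0],"twist": 0,"hand": 0},{"translation": [0.06,0,0],"twist": 0,"hand": 0},{"translation": [0.06,0,0],"twist": 0,"hand": 0}]}}

```text
time: 13.7
tool_pos: [0.547, -0.1248, 0.0644]
tool_rot: [0.0, 0.681, 0.732, -0.0]
contact_force: [0.5, -2.1, 0.6]
gripper_width: -0.001
grasp_force: 1.2
```

Run:
```python
from h import *
go([0,-121,64])
f=grab_frame('top')[155:245,220:360,::-1];g=grab_frame('scene')[200:300,175:360,::-1]
a=cv2.resize(f,(467,300),interpolation=2);b=cv2.resize(g,(555,300),interpolation=2)
cv2.imwrite('pics/p5.png',np.vstack([np.pad(a,((0,0),(0,88),(0,0))),b]))
```

```text
t 13.7 tcp fix mm [  -1.  -208.9   64.4] toolx deg in fix 89.9 F [ 0.5 -2.1  0.6] grip -0.0
shift tool mm [87.9  0.9  0.4]
```

View pics/p5.png

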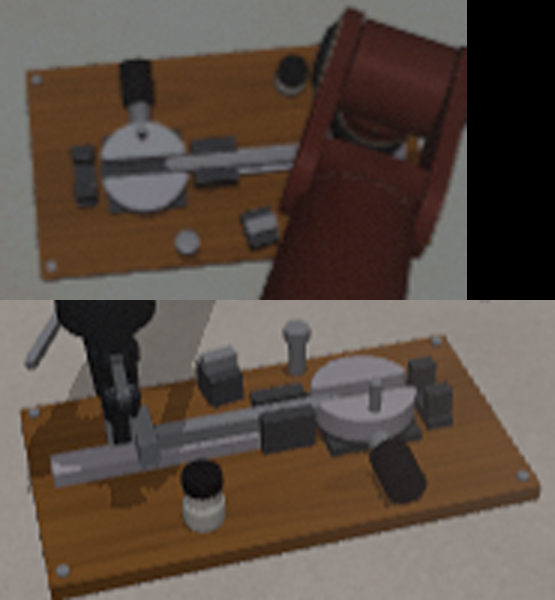

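The nose is in the slot (top view 170,163) and the bar is straight, so I keep pushing.

Request:
{"name": "apply_moves", "arguments": {"targets": [{"translation": [0.1,0.01,0],"twist": 0,"hand": 0},{"translation": [0.1,0,0],"twist": 0,"hand": 0},{"translation": [0.1,0,0],"twist": 0,"hand": 0},{"translation": [0.1,0,0],"twist": 0,"hand": 0},{"translation": [0.1,0,0],"twist": 0,"hand": 0},{"translation": [0.1,0,0],"twist": 0,"hand": 0},{"translation": [0.1,0,0],"twist": 0,"hand": 0},{"translation": [0.05,0,0],"twist": 0,"hand": 0}]}}

```text
time: 14.6
tool_pos: [0.5424, -0.0493, 0.0643]
tool_rot: [-0.0, 0.681, 0.733, -0.0]
contact_force: [-0.8, -1.9, 1.1]
gripper_width: -0.0
grasp_force: 1.3
```

Request:
{"name": "apply_moves", "arguments": {"targets": [{"translation": [0.04,0,0],"twist": 0,"hand": 0},{"translation": [0.03,0,0],"twist": 0,"hand": 0},{"translation": [0.02,0,0],"twist": 0,"hand": 0},{"translation": [0.01,0,0],"twist": 0,"hand": 0}]}}

```text
time: 15.0
tool_pos: [0.5418, -0.0405, 0.0644]
tool_rot: [0.0, 0.681, 0.732, -0.0]
contact_force: [-0.0, -3.1, 1.1]
gripper_width: -0.002
grasp_force: 1.7
```

```bash
python3 -c "
from h import *
go([0,-121,64])"
```

```text
t 15.0 tcp fix mm [ 1.000e-01 -1.244e+02  6.440e+01] toolx deg in fix 89.9 F [-0.  -3.1  1.1] grip -0.0
shift tool mm [ 3.4 -0.1  0.4]
```

Small steps now, watching for the force to rise at the guide.

Request:
{"name": "apply_moves", "arguments": {"targets": [{"translation": [0.02,0,0],"twist": 0,"hand": 0},{"translation": [0.01,0,0],"twist": 0,"hand": 0},{"translation": [0,0,0],"twist": 0,"hand": 0}]}}

```text
time: 15.3
tool_pos: [0.5416, -0.0374, 0.0643]
tool_rot: [-0.0, 0.681, 0.732, -0.0]
contact_force: [-0.1, -3.1, 0.7]
gripper_width: 0.001
grasp_force: 1.5
```

Request:
{"name": "apply_moves", "arguments": {"targets": [{"translation": [0.015,0,0],"twist": 0,"hand": 0},{"translation": [0,0,0],"twist": 0,"hand": 0}]}}

```text
time: 15.5
tool_pos: [0.5415, -0.0364, 0.0644]
tool_rot: [0.0, 0.681, 0.733, -0.001]
contact_force: [-1.4, -5.4, 2.0]
gripper_width: 0.002
grasp_force: 2.6
```

Request:
{"name": "apply_moves", "arguments": {"targets": [{"translation": [0.015,0,0],"twist": 0,"hand": 0},{"translation": [0,0,0],"twist": 0,"hand": 0}]}}

```text
time: 15.7
tool_pos: [0.5414, -0.0363, 0.0644]
tool_rot: [0.002, 0.681, 0.733, -0.002]
contact_force: [-1.2, -10.0, -0.0]
gripper_width: 0.003
grasp_force: 5.2
```

The position stalls at y ≈ -120 mm of the fixture, as expected, and the force climbs to 10 N, so the head is against the guide. I back off, lift clear and check.

Request:
{"name": "apply_moves", "arguments": {"targets": [{"translation": [-0.1,0,0],"twist": 0,"hand": 0},{"translation": [-0.3,0,0],"twist": 0,"hand": 0},{"translation": [0,0,-0.4],"twist": 0,"hand": 0},{"translation": [0,0,-0.4],"twist": 0,"hand": 0},{"translation": [0,0,-0.4],"twist": 0,"hand": 0},{"translation": [-0.4,0,0],"twist": 0,"hand": 0},{"translation": [-0.4,0,0],"twist": 0,"hand": 0},{"translation": [0,0,0],"twist": 0,"hand": 0}]}}

```text
time: 16.5
tool_pos: [0.5506, -0.1571, 0.1848]
tool_rot: [0.001, 0.682, 0.731, 0.001]
contact_force: [-0.1, 1.0, -0.8]
gripper_width: -0.001
grasp_force: 0.0
```

Run:
```python
from h import *
go([0,-121,64])
for c in ['scene','top']:
    grab_frame(c)
    for q in ['lock_bar','pin_top','glue_pot','crimp_die']:
        print(c,q,[(round(d['score'],2),(w2f(Q,d['point'])*1000).round().tolist()) for d in recognise(c,q)[:3]])
m=regions_of('scene','lock_bar');cs=get_calibration('scene')
for d in m[:3]:
    y,x=np.nonzero(d['pixels']);i=x.argmin();j=x.argmax()
    print(d['score'],len(x),[(w2f(Q,ray(cs,(x[k],y[k]),.05))*1000).round() for k in(i,j)])
```

```text
t 16.5 tcp fix mm [ 1.000e-01 -2.413e+02  1.848e+02] toolx deg in fix 89.7 F [-0.1  1.  -0.8] grip -0.0
shift tool mm [120.3  -1.  120.8]
scene lock_bar [(0.8, [-179.0, 217.0, 21.0]), (0.6, [-4.0, -97.0, 46.0])]
scene pin_top [(0.68, [21.0, -4.0, 53.0]), (0.23, [-19.0, 432.0, 72.0])]
scene glue_pot [(0.73, [97.0, -157.0, 53.0]), (0.35, [-19.0, 434.0, 71.0])]
scene crimp_die [(0.64, [-59.0, -109.0, 47.0]), (0.58, [16.0, -5.0, 54.0])]
top lock_bar [(0.93, [-261.0, 230.0, 18.0]), (0.88, [-0.0, -43.0, 49.0]), (0.24, [-74.0, -108.0, 50.0])]
top pin_top [(0.95, [-12.0, -0.0, 53.0])]
top glue_pot []
top crimp_die []
0.7 271 [array([ -27., -109.,   50.]), array([ 6., 62., 50.])]
0.57 529 [array([-324.,  203.,   50.]), array([-137.,  236.,   50.])]
```

The head's rear is at about -109 mm (expected -110) and the nose is in the keeper (y ≈ 62 mm or more). The die and pot show no sign of having moved. Handing in.

```bash
python3 -c "
from plant import *
print(job_done())"
```

```text
the job is handed in; nothing more can be done
None
```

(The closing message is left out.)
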